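# Find the worn vibration mount and mark it

## Robot

A 6-joint arm with a two-finger parallel gripper is mounted at the origin on a cart in front of the work surface, level with it; the furniture and walls round the work are solid. World frame = base frame: x ahead of the robot, y to its left, z up, the work surface at z = 0. Lengths are in m, angles in rad, forces in N, time in s.
With the tool pointing down it reaches from about 0.3 to 0.85 m from the base axis. Payload 5.4 kg.
Tool frame: the origin (TCP) lies where the fingers leave the gripper's body, on its centre line; the fingertips stand 73 mm ahead of it and the grasp point (between the pads) lies 54 mm ahead of it (tcp_to_tips is the distance from the TCP to the fingertips, in m); z points along the fingers, y is the direction in which the jaws open and shut (so a half turn about z gives the same grasp; the last joint's range is limited). The gripper opens to 85 mm and grips with 20 to 120 N. Pads are 22 mm wide; open, the fingers measure 114 mm over their backs; the gripper's body (76 mm by 85 mm) begins 54 mm behind the grasp point. The pads swing forward as they close: fully open they stand 13 mm farther back than shut.
Start: joints at [-1.375, 0.158, 1.597, -0, 1.386, -0.21], TCP at [0.227, -0.528, 0.304] pointing down, gripper open.
Joint ranges: [-2.91, 2.91], [-0.94, 2.29], [0.18, 2.7], [-1.29, 4.43], [0.17, 2.64], [-3, 3]. Speed limits (rad/s): [2.57, 2.57, 3.14, 3.14, 3.14, 3.14].

## Interface

Orientations are given as [roll, pitch, yaw] about the fixed x, y, z axes, in that order (R = Rz(yaw) Ry(pitch) Rx(roll)).
In Python, from bench import get_state, capture, sign_off, regions_of, tcp_to_tips gives the robot as it stands.
- The arm moves only by the tool arm_command, never from a script. Its argument "rows" is a list of rows, each a list of 2 entries, a list of its own where there are three numbers: the shift along the tool's x, y, z normalised to -1 to 1, where 1 is 0.75 m, then the turn, a rotation vector about the tool's x, y, z normalised to -1 to 1, where 1 is 2 rad. In form: [[[x, y, z], [rx, ry, rz]], ...]. A call has exactly 5 rows; each row shifts and turns the pose as measured when the row begins, along the tool's axes as they then stand; what a row does not reach is not made up. A row lasts 1/12 s, in which the tool goes at most 41.7 mm and 7.16 degrees, less where a joint would pass 70% of its speed; a pose out of reach is approached as far as the arm can. A call with a number of a shift or a turn outside -1 to 1 is refused whole. A call with a gripper value outside its range is refused whole. "gripper" is the closure in counts, from 0 (fully open) to 255 (shut), set as the call begins (left out, the last holds). The fingers move at their own pace and stop on an object; "squeeze" is the grip in N (left out, the last holds). Time passes only in rows, so rows that do not move let the fingers close, or fill a call up. It gives the time, the measured TCP pose, the force and the opening at its end, in the units of the state.
- get_state(): the state, without advancing time (a new reading comes with each control period).
- capture(name): name is "scene" or "side" or "wrist"; returns a dict with "frame" (400x640x3 uint8, red, green, blue), "fx", "fy", "cx", "cy" (pixels), "camera_from_world" (4x4, takes a point from world to camera coordinates). Camera axes: x right, y up, looking along -z (the intrinsics and any distortion apply to the point x, -y, -z); pixel columns grow to the right and rows downward; lengths in m; the calibration is good to about 2 mm. A picture is of the moment at which its call begins. There is no depth.
- sign_off(): hands the job in, once; it reports no verdict.
Trained networks look in a picture, given as the dict that the camera call returned (one of the last four; its "shot" number tells which), for a name from the list of things; names that differ only in an ending like _2 or _b are one class to them, and where a whole thing is asked for, a point or a joint stands for the part that bears it (a point fixed in the world has none). Each returns a list of dicts, best first, with "score" (0 to 1); they miss things now and then, are a little off and sometimes report something else, mostly with a low value. They report only what shows in the picture. A call takes as long as a camera call.
- regions_of(thing, picture): "pixels" (400x640 bool, what is visible of it) and "box" ([left, top, right, bottom] in pixels, round what is visible of it).
The state is a dict: "time": time; "qpos": joint angles; "qvel": joint speeds; "tau": joint torques, N m; "ee_pos": TCP position; "tcp_rot": TCP orientation; "force": force on the tool from outside, world axes, zero at the start; "moment": the same for the moment, N m; "grip_width": opening from 0.0 (shut) to 1.0 (fully open).
Only numpy, scipy, OpenCV 4.12 (cv2) and the standard library are available. Lean on these libraries where they do the work, as an engineer would, in place of code of your own. Each camera call takes 0.05 s, during which the arm holds its last target. There are 200 camera calls.

## Task

One of the three spring-mounted black pads on this balance base is worn and softer than the other two. With the fingertips, gently press each pad in turn from left to right (as the robot sees them) until it clearly gives, then gently push the red tag in front of the softest pad fully down and leave the other two tags up. Do not pinch or lift anything, and leave the loose things round the pads where they are.

Things in the scene. Friction and masses are not known exactly. Their poses are not given: they have to be found in the camera images.
- pad_1_top (a point): centre of the top face of the left (+y) round black rubber pad, 40 mm across, standing 22 mm out of a blue round housing 54 mm across; it moves with the pad. Pads stand 85 mm apart in a row. At rest the face is level, 56 mm above the worktop (all three to within 0.3 mm); it sinks 16 mm at most and springs back. Axes are those of the base
- pad_2_top (a point): centre of the top face of the middle round black rubber pad, 40 mm across, standing 22 mm out of a blue round housing 54 mm across; it moves with the pad. Pads stand 85 mm apart in a row. At rest the face is level, 56 mm above the worktop (all three to within 0.3 mm); it sinks 16 mm at most and springs back. Axes are those of the base
- pad_3_top (a point): centre of the top face of the right (-y) round black rubber pad, 40 mm across, standing 22 mm out of a blue round housing 54 mm across; it moves with the pad. Pads stand 85 mm apart in a row. At rest the face is level, 56 mm above the worktop (all three to within 0.3 mm); it sinks 16 mm at most and springs back. Axes are those of the base
- tag_1_top (a point): centre of the top edge of the red tag of the left pad: an upright tab 26 mm wide along the base's y, 7 mm thick along its x, standing 18 to 20 mm out of a black collar (36 x 22 mm, collar top 26 mm above the worktop), 60 mm from the pad's centre on the robot's side (the base's -x); it moves with the tag
- tag_1 (a joint): how far the left tag is pushed straight down into its collar, m: 0 to 0.002 at the start, 0.015 fully down with 5 mm still showing. It slides against about 3 N of friction and stays where it is left
- tag_2_top (a point): centre of the top edge of the red tag of the middle pad: an upright tab 26 mm wide along the base's y, 7 mm thick along its x, standing 18 to 20 mm out of a black collar (36 x 22 mm, collar top 26 mm above the worktop), 60 mm from the pad's centre on the robot's side (the base's -x); it moves with the tag
- tag_2 (a joint): how far the middle tag is pushed straight down into its collar, m: 0 to 0.002 at the start, 0.015 fully down with 5 mm still showing. It slides against about 3 N of friction and stays where it is left
- tag_3_top (a point): centre of the top edge of the red tag of the right pad: an upright tab 26 mm wide along the base's y, 7 mm thick along its x, standing 18 to 20 mm out of a black collar (36 x 22 mm, collar top 26 mm above the worktop), 60 mm from the pad's centre on the robot's side (the base's -x); it moves with the tag
- tag_3 (a joint): how far the right tag is pushed straight down into its collar, m: 0 to 0.002 at the start, 0.015 fully down with 5 mm still showing. It slides against about 3 N of friction and stays where it is left
- base: aluminium plate, 160 mm (x) by 270 mm (y), 12 mm thick, fixed to the worktop and level; it carries the three sprung pads and their tags. Origin under its centre on the worktop; x points away from the robot to within 0.4 rad, y along the row of pads to the left. One of the three springs hidden under the pads is worn; which one differs from run to run and cannot be seen
- pad_row (a point): point on the plate's top midway along the row of pads, under the middle pad. How the pads feel: each begins to give at about 1 N; the two sound springs then take 0.75 to 0.9 N a mm, the worn one 0.3 N a mm, so a 5 N push sinks a sound pad 4.5 to 6 mm and the worn one 13 to 14 mm. A press counts from 2.5 mm
- stopper: loose dark grey rubber stopper, 33 mm across, 27 mm high, on the plate behind the gap between the left and middle pads; origin at the centre of its underside
- jar: loose sample jar with blue lid, 59 mm across, 65 mm high, to the right of the plate; origin at the centre of its underside
- tweezers: loose steel tweezers, 136 mm long, 9 mm high, lying behind the plate; origin at the centre of the underside, long axis x
- petri: loose lidded petri dish, 61 mm across, 15 mm high, in front of the plate; origin at the centre of its underside

How it is judged:
By the outcome, as a careful person would: the job done as asked, in the order asked, and still so for the second after the job is handed in, with the robot touching nothing.
It also fails if it takes over 45 s, if anything falls off the work surface, if the arm or the gripper's body presses on something with over 40 N, if the wrist force passes 120 N, or if a joint passes its speed limit or range.

## Working session

There is one attempt and no reset: what is moved stays moved. The work goes in short steps, Python scripts to look and compute and a tool call to move; the robot and the scene stay as the last step left them, time stands still between calls to the robot, and variables do not carry over. Pictures are saved under pics/ and viewed, about 8 in all and at most 12, crops included, and the job is handed in when it is done.

Besides the shell and the picture viewer there is one more tool, called after "Emit:" as a command line: name --argument value ..., lists and objects as JSON in quotes. arm_command: Moves the arm, as the interface text tells. Its arguments: {"type":"object","properties":{"rows":{"type":"array","items":{"type":"array"}},"gripper":{"type":"number"},"squeeze":{"type":"number"}},"required":["rows"]}

```bash
mkdir -p pics; ls; python3 - <<'E'
from bench import *
import cv2,numpy as np
s=get_state(); print({k:np.round(v,3) for k,v in s.items()}); print(tcp_to_tips)
ims=[]
for n in ("scene","side"):
    c=capture(n); ims.append(c["frame"]); print(n,c["fx"],c["fy"],c["cx"],c["cy"],np.round(c["camera_from_world"],3).tolist(),[k for k in c])
    for t in ("pad_1_top","tag_1_top","base","petri","jar","stopper"):
        for r in regions_of(t,c)[:4]:
            ys,xs=np.nonzero(r["pixels"]); print(t,round(r["score"],2),r["box"],len(xs),xs.mean().round(1),ys.mean().round(1))
    cv2.imwrite(f"pics/{n}0.png",c["frame"][:,:,::-1])
E
```

```text
pics
{'time': np.float64(0.0), 'qpos': array([-1.375,  0.159,  1.598, -0.   ,  1.386, -0.21 ]), 'qvel': array([-0.   , -0.   ,  0.001,  0.002, -0.002,  0.   ]), 'tau': array([ 1.0000e-03, -3.9600e+01, -3.3143e+01, -0.0000e+00,  8.0000e-03,
        0.0000e+00]), 'ee_pos': array([ 0.227, -0.528,  0.303]), 'tcp_rot': array([-3.14 , -0.   ,  0.406]), 'force': array([0.178, 0.366, 0.36 ]), 'moment': array([-0.047, -0.039, -0.011]), 'grip_width': np.float64(0.999)}
0.0726
scene 514.4773132721248 514.4773132721248 317.53783034770913 196.3848143674009 [[-0.428, -0.904, 0.005, 0.376], [0.608, -0.284, 0.741, -0.336], [-0.668, 0.32, 0.671, -0.651], [0.0, 0.0, 0.0, 1.0]] ['frame', 'fx', 'fy', 'cx', 'cy', 'camera_from_world', 'shot']
pad_1_top 0.92 [243.7, 203.8, 267.0, 224.2] 424 255.3 214.4
tag_1_top 0.69 [256.2, 237.6, 271.2, 248.2] 152 262.3 242.4
tag_1_top 0.3 [338.2, 189.0, 357.0, 206.4] 377 345.9 197.8
base 0.63 [225.9, 180.0, 387.2, 275.6] 9321 301.7 227.3
petri 0.79 [317.6, 252.6, 355.1, 282.3] 901 334.3 267.7
jar 0.7 [378.9, 173.9, 410.9, 219.5] 1209 393.4 196.0
stopper 0.69 [265.2, 192.9, 279.0, 211.6] 276 272.5 199.9
side 442.92113255097956 442.92113255097956 319.4194095269161 198.4445257097873 [[0.986, -0.168, -0.02, -0.513], [0.097, 0.464, 0.881, -0.156], [-0.139, -0.87, 0.473, -0.737], [0.0, 0.0, 0.0, 1.0]] ['frame', 'fx', 'fy', 'cx', 'cy', 'camera_from_world', 'shot']
pad_1_top 0.6 [314.5, 165.1, 329.3, 179.7] 209 320.4 171.3
tag_1_top 0.55 [292.3, 170.5, 297.1, 182.2] 38 294.6 176.2
base 0.67 [274.5, 163.5, 359.1, 239.0] 3973 315.7 203.8
petri 0.6 [249.1, 203.4, 275.9, 218.9] 379 262.8 210.0
petri 0.44 [334.9, 180.2, 344.7, 194.6] 185 341.6 185.8
jar 0.61 [296.8, 216.0, 331.7, 261.5] 1346 315.5 237.2
stopper 0.66 [336.9, 183.1, 346.1, 193.6] 176 342.0 185.9
```

```bash
python3 - <<'E'
import cv2,numpy as np
a=cv2.imread("pics/scene0.png")[165:295,215:425]; b=cv2.imread("pics/side0.png")[140:270,240:380]
a=cv2.resize(a,None,fx=3.8,fy=3.8,interpolation=cv2.INTER_CUBIC); 
cv2.imwrite("pics/v1.png",a)
cv2.imwrite("pics/v2.png",cv2.resize(b,None,fx=4,fy=4,interpolation=cv2.INTER_CUBIC))
E
```

```text
(no output)
```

View pics/v1.png

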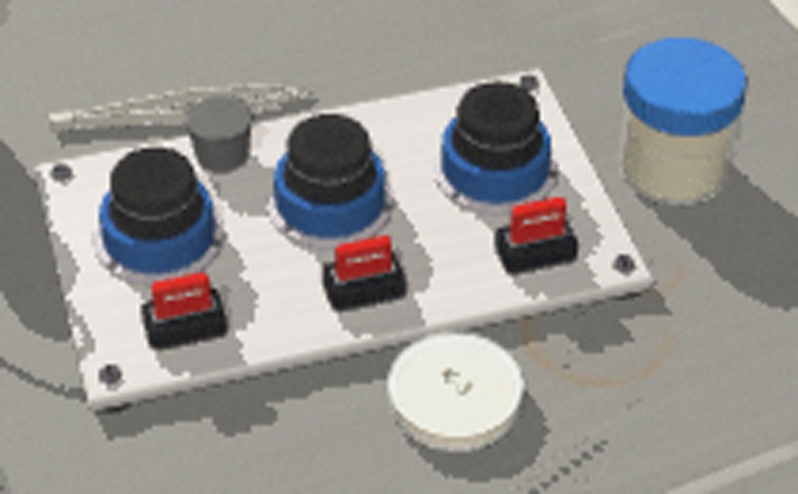

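View pics/v2.png

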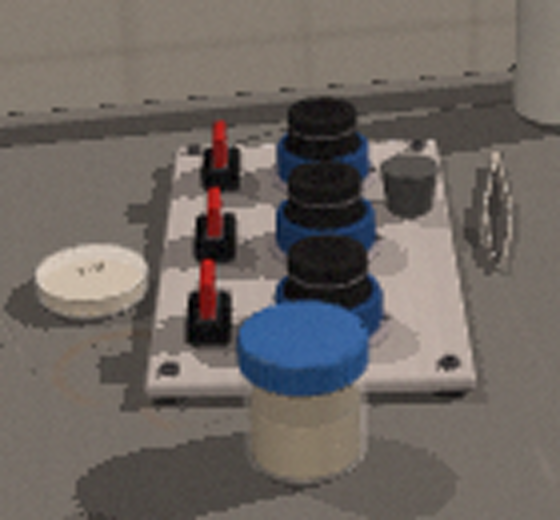

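```bash
cat > h.py <<'E'
import numpy as np
from scipy.optimize import least_squares
from bench import *
def proj(c,P):
    M=c["camera_from_world"]; p=np.asarray(P)@M[:3,:3].T+M[:3,3]
    return np.c_[c["cx"]+c["fx"]*p[:,0]/-p[:,2], c["cy"]+c["fy"]*p[:,1]/p[:,2]]
def model(q):
    x,y,a,px=q; R=np.array([[np.cos(a),-np.sin(a)],[np.sin(a),np.cos(a)]])
    L=[[px,.085*k,.056] for k in(1,0,-1)]+[[px-.06,.085*k,.045] for k in(1,0,-1)]+[[.08,.135,.012],[.08,-.135,.012],[-.08,-.135,.012],[-.08,.135,.012]]
    L=np.array(L); return np.c_[L[:,:2]@R.T+[x,y],L[:,2]]
E
python3 - <<'E'
from h import *
A=np.array([[153,177],[329,144],[499,112],[182,280],[363,245],[539,206],[40,168],[540,70],[650,281],[92,402]])/3.8+[215,165]
B=np.array([[323,115],[325,180],[328,254],[220,123],[215,190],[208,263],[435,140],[475,383],[148,388],[178,148]])/4+[240,140]
cs=capture("scene"),capture("side")
f=lambda q,w=(1,1):np.concatenate([(proj(c,model(q))-o).ravel()*k for c,o,k in zip(cs,(A,B),w)])
for w in((1,1),(1,0),(0,1)):
    r=least_squares(f,[.55,-.1,0,0],args=(w,),loss="soft_l1"); print(w,np.round(r.x,4),np.sqrt(np.mean(r.fun**2)))
    if w==(1,1): print(np.round(model(r.x),4)); print(np.round(f(r.x).reshape(2,10,2),1).tolist())
E
```

```text
(1, 1) [ 0.5461  0.1856 -0.1553  0.0102] 1.200405123601624
[[0.5693 0.268  0.056 ]
 [0.5561 0.1841 0.056 ]
 [0.543  0.1001 0.056 ]
 [0.51   0.2773 0.045 ]
 [0.4969 0.1933 0.045 ]
 [0.4837 0.1094 0.045 ]
 [0.646  0.3066 0.012 ]
 [0.6042 0.0399 0.012 ]
 [0.4462 0.0646 0.012 ]
 [0.4879 0.3314 0.012 ]]
[[[-0.1, -1.5], [0.0, -1.9], [0.0, -2.2], [-0.3, -0.4], [0.3, -1.2], [0.2, -0.6], [-1.8, -1.7], [0.6, -1.6], [2.0, -1.3], [-0.8, -0.3]], [[-0.7, -2.0], [-0.6, -1.9], [-0.6, -1.3], [-0.7, 1.0], [-0.9, 0.8], [-0.8, 2.0], [-0.2, -0.8], [-0.1, -1.8], [-1.8, -1.0], [-1.1, -1.3]]]
(1, 0) [ 0.5436  0.1868 -0.1551  0.0098] 0.6215627471572222
(0, 1) [ 0.5471  0.1816 -0.158   0.0101] 0.7220248715028867
```

The pictures show three pads (scene crop (153,177), (329,144), (499,112)), their red tags on the robot's side, the stopper, tweezers, petri and jar clear of them. The model fits to about 1 px, yaw −0.155. First I'll shut the gripper, turn and approach high up.

Emit:
arm_command --rows '[[[0.028, -0.045, 0], [0, 0, 0.056]], [[0.028, -0.045, 0], [0, 0, 0.056]], [[0.028, -0.045, 0], [0, 0, 0.056]], [[0.028, -0.045, 0], [0, 0, 0.056]], [[0.028, -0.045, 0], [0, 0, 0.056]]]' --gripper 255 --squeeze 20

```text
time: 1.22
ee_pos: [0.2967, -0.348, 0.3006]
tcp_rot: [-3.14, 0.003, -0.18]
force: [0.5, 0.6, 0.3]
grip_width: 0.297
```

Emit:
arm_command --rows '[[[0.0124, -0.0514, 0], [0, 0, -0.012]], [[0.0124, -0.0514, 0], [0, 0, 0]], [[0.0124, -0.0514, 0], [0, 0, 0]], [[0.0124, -0.0514, 0], [0, 0, 0]], [[0.0124, -0.0514, 0], [0, 0, 0]]]'

```text
time: 1.63
ee_pos: [0.3766, -0.1574, 0.3017]
tcp_rot: [3.141, -0.002, -0.164]
force: [0.7, -0.5, 0.4]
grip_width: 0.0
```

Emit:
arm_command --rows '[[[0.0124, -0.0514, 0], [0, 0, 0]], [[0.0124, -0.0514, 0], [0, 0, 0]], [[0.0124, -0.0514, 0], [0, 0, 0]], [[0.0124, -0.0514, 0], [0, 0, 0]], [[0.0124, -0.0514, 0], [0, 0, 0]]]'

```text
time: 2.05
ee_pos: [0.4557, 0.0353, 0.3036]
tcp_rot: [3.139, -0.008, -0.165]
force: [1.4, -0.3, -0.0]
grip_width: 0.004
```

Emit:
arm_command --rows '[[[0.0124, -0.0514, 0], [0, 0, 0]], [[0.0124, -0.0514, 0], [0, 0, 0]], [[0.0124, -0.0514, 0], [0, 0, 0]], [[0, 0, 0], [0, 0, 0]], [[0, 0, 0], [0, 0, 0]]]'

```text
time: 2.47
ee_pos: [0.5042, 0.1583, 0.3039]
tcp_rot: [3.142, -0.011, -0.155]
force: [-0.5, -0.2, -0.6]
grip_width: -0.001
```

```bash
python3 - <<'E'
from h import *
import cv2
s=get_state(); print({k:np.round(v,3).tolist() for k,v in s.items()},tcp_to_tips)
c=capture("wrist"); print(c["fx"],c["cx"],c["cy"])
for t in ("pad_1_top","tag_1_top"):
    for r in regions_of(t,c)[:4]:
        ys,xs=np.nonzero(r["pixels"]); print(t,round(r["score"],2),r["box"],len(xs),xs.mean().round(1),ys.mean().round(1))
P=proj(c,model([.5461,.1856,-.1553,.0102])); print(P.round(1).tolist())
im=c["frame"][:,:,::-1].copy()
for p in P: cv2.drawMarker(im,tuple(int(round(v)) for v in p),(0,255,0),0,8,1)
cv2.imwrite("pics/w1.png",im)
E
```

```text
{'time': 2.467, 'qpos': [0.076, 0.031, 1.733, -0.003, 1.366, 1.802], 'qvel': [0.067, 0.042, -0.037, 0.03, -0.014, 0.027], 'tau': [0.908, -34.248, -33.405, 0.111, -0.085, 0.074], 'ee_pos': [0.504, 0.158, 0.304], 'tcp_rot': [3.142, -0.011, -0.155], 'force': [-0.476, -0.189, -0.636], 'moment': [-0.005, 0.078, 0.027], 'grip_width': -0.001} 0.0726
288.4543392385805 322.7583558956297 205.6643209085409
pad_1_top 0.7 [197.1, 127.8, 237.3, 165.5] 1238 216.0 146.1
tag_1_top 0.52 [212.7, 190.9, 238.3, 201.6] 215 224.4 196.8
[[213.6, 147.8], [291.8, 147.8], [370.0, 147.7], [222.0, 199.0], [294.2, 199.0], [366.4, 199.0], [178.9, 84.7], [409.2, 84.7], [399.8, 215.4], [194.6, 215.4]]
```

View pics/w1.png

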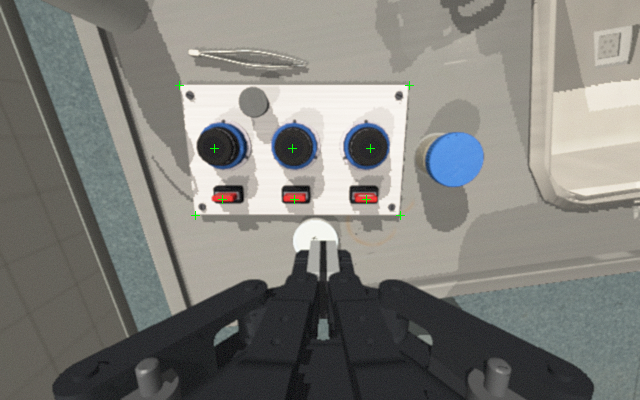

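The wrist view shows the predicted markers on pads (~216,147), (293,148), (367,147) and tags within ~2 px. The model is good enough, so next I approach pad 1.

Emit:
arm_command --rows '[[[0.0077, -0.0198, 0.015], [0, 0, 0]], [[0.0077, -0.0198, 0.024], [0, 0, 0]], [[0.0077, -0.0198, 0.024], [0, 0, 0]], [[0.0077, -0.0198, 0.024], [0, 0, 0]], [[0.0077, -0.0198, 0.024], [0, 0, 0]]]'

```text
time: 3.03
ee_pos: [0.5497, 0.2172, 0.2261]
tcp_rot: [-3.14, -0.025, -0.173]
force: [0.5, -0.9, -0.6]
grip_width: -0.002
```

Emit:
arm_command --rows '[[[0.0077, -0.0198, 0.024], [0, 0, 0]], [[0.0077, -0.0198, 0.024], [0, 0, 0]], [[0.0077, -0.0198, 0.024], [0, 0, 0]], [[0, 0, 0], [0, 0, 0]], [[0, 0, 0], [0, 0, 0]]]'

```text
time: 3.45
ee_pos: [0.577, 0.2519, 0.1672]
tcp_rot: [3.14, -0.02, -0.184]
force: [0.0, 0.1, 0.3]
grip_width: 0.001
```

Emit:
arm_command --rows '[[[-0.0051, -0.0064, 0.01], [0, -0.005, -0.007]], [[-0.0051, -0.0064, 0.01], [0, -0.005, -0.007]], [[-0.0051, -0.0064, 0.01], [0, 0, 0]], [[0, 0, 0], [0, 0, 0]], [[0, 0, 0], [0, 0, 0]]]'

```text
time: 3.87
ee_pos: [0.5684, 0.2654, 0.1467]
tcp_rot: [3.14, -0.002, -0.158]
force: [0.8, 0.6, 0.0]
grip_width: -0.002
```

Emit:
arm_command --rows '[[[0, -0.0015, 0.0055], [0, 0, 0]], [[0, -0.0015, 0.0055], [0, 0, 0]], [[0, 0, 0.0055], [0, 0, 0]], [[0, 0, 0.0055], [0, 0, 0]], [[0, 0, 0], [0, 0, 0]]]'

```text
time: 4.28
ee_pos: [0.5692, 0.268, 0.1301]
tcp_rot: [3.141, -0.005, -0.157]
force: [-1.0, -0.0, 0.0]
grip_width: -0.001
```

Emit:
arm_command --rows '[[[0, 0, 0.003], [0, 0, 0]], [[0, 0, 0.003], [0, 0, 0]], [[0, 0, 0.003], [0, 0, 0]], [[0, 0, 0], [0, 0, 0]], [[0, 0, 0], [0, 0, 0]]]'

```text
time: 4.7
ee_pos: [0.5697, 0.2681, 0.1243]
tcp_rot: [3.141, -0.005, -0.157]
force: [-1.5, -0.0, 4.2]
grip_width: -0.002
```

```bash
cat > f.py <<'E'
from h import *
F=[];Z=[]
for i in range(6):
    capture("wrist"); s=get_state(); F.append(s["force"]); Z.append(s["ee_pos"][2]-.0726)
print(s["time"],np.round(s["ee_pos"],4),np.round(s["tcp_rot"],3)); print("F",np.mean(F,0).round(2),"sd",np.std(F,0).round(2),"tipz",np.round(Z,4))
E
python3 f.py
```

```text
5.0 [0.5696 0.2681 0.1241] [ 3.141 -0.005 -0.157]
F [-2.94 -1.25  4.78] sd [0.52 0.56 0.23] tipz [0.0518 0.0517 0.0516 0.0516 0.0515 0.0515]
```

Emit:
arm_command --rows '[[[0, 0, -0.01], [0, 0, 0]], [[0, 0, -0.01], [0, 0, 0]], [[0, 0, -0.01], [0, 0, 0]], [[0, 0.02, 0], [0, 0, 0]], [[0, 0.02, 0], [0, 0, 0]]]'

```text
time: 5.42
ee_pos: [0.5656, 0.2398, 0.1487]
tcp_rot: [-3.14, -0.008, -0.155]
force: [-0.6, -0.2, -0.6]
grip_width: 0.001
```

Emit:
arm_command --rows '[[[0, 0.02, 0], [0, 0, 0]], [[0, 0.02, 0], [0, 0, 0]], [[0, 0.02, 0], [0, 0, 0]], [[0, 0.013, 0], [0, 0, 0]], [[0, 0, 0], [0, 0, 0]]]'

```text
time: 5.83
ee_pos: [0.5565, 0.1794, 0.1503]
tcp_rot: [-3.14, -0.01, -0.157]
force: [-0.1, -0.3, 0.6]
grip_width: 0.001
```

Emit:
arm_command --rows '[[[0, -0.003, 0.0065], [0, -0.004, 0]], [[0, -0.003, 0.0065], [0, 0, 0]], [[0, 0, 0.0065], [0, 0, 0]], [[0, 0, 0.006], [0, 0, 0]], [[0, 0, 0], [0, 0, 0]]]'

```text
time: 6.25
ee_pos: [0.5576, 0.1856, 0.1294]
tcp_rot: [-3.138, -0.002, -0.157]
force: [0.1, 0.4, 0.1]
grip_width: -0.002
```

Emit:
arm_command --rows '[[[0, 0, 0.003], [0, 0, 0]], [[0, 0, 0.003], [0, 0, 0]], [[0, 0, 0.003], [0, 0, 0]], [[0, 0, 0], [0, 0, 0]], [[0, 0, 0], [0, 0, 0]]]'

```text
time: 6.67
ee_pos: [0.5579, 0.1861, 0.123]
tcp_rot: [-3.14, -0.002, -0.155]
force: [-2.4, -1.1, 5.1]
grip_width: -0.003
```

```bash
python3 f.py
```

```text
6.9667 [0.5579 0.1861 0.1228] [-3.14e+00 -2.00e-03 -1.55e-01]
F [-2.32 -1.51  4.82] sd [0.39 0.17 0.21] tipz [0.0504 0.0504 0.0504 0.0503 0.0503 0.0502]
```

Emit:
arm_command --rows '[[[0, 0, -0.01], [0, 0, 0]], [[0, 0, -0.01], [0, 0, 0]], [[0, 0, -0.01], [0, 0, 0]], [[0, 0.02, 0], [0, 0, 0]], [[0, 0.02, 0], [0, 0, 0]]]'

```text
time: 7.38
ee_pos: [0.5539, 0.1585, 0.1477]
tcp_rot: [-3.137, -0.005, -0.152]
force: [0.2, 0.0, -0.2]
grip_width: -0.001
```

Emit:
arm_command --rows '[[[0, 0.02, 0], [0, 0, 0]], [[0, 0.02, 0], [0, 0, 0]], [[0, 0.02, 0], [0, 0, 0]], [[0, 0.009, 0], [0, 0, 0]], [[0, 0, 0], [0, 0, 0]]]'

```text
time: 7.8
ee_pos: [0.5464, 0.1043, 0.1506]
tcp_rot: [-3.135, -0.009, -0.153]
force: [-0.5, 0.7, 0.1]
grip_width: 0.001
```

Emit:
arm_command --rows '[[[-0.001, 0.001, 0.0065], [0, -0.004, 0]], [[-0.001, 0.001, 0.0065], [0, 0, 0]], [[0, 0, 0.0065], [0, 0, 0]], [[0, 0, 0.006], [0, 0, 0]], [[0, 0, 0], [0, 0, 0]]]'

```text
time: 8.22
ee_pos: [0.545, 0.1053, 0.13]
tcp_rot: [-3.134, -0.001, -0.152]
force: [-0.9, 0.6, -0.1]
grip_width: -0.001
```

Emit:
arm_command --rows '[[[0, 0, 0.003], [0, 0, 0]], [[0, 0, 0.003], [0, 0, 0]], [[0, 0, 0.003], [0, 0, 0]], [[0, 0, 0], [0, 0, 0]], [[0, 0, 0], [0, 0, 0]]]'

```text
time: 8.63
ee_pos: [0.5452, 0.1058, 0.1227]
tcp_rot: [-3.135, -0.001, -0.15]
force: [-1.9, -0.6, 2.6]
grip_width: -0.0
```

```bash
python3 f.py
```

```text
8.9333 [0.5452 0.1058 0.1227] [-3.135e+00 -1.000e-03 -1.500e-01]
F [-1.26 -0.72  2.84] sd [0.53 0.37 0.36] tipz [0.0501 0.0501 0.0502 0.0501 0.0501 0.0501]
```

Pad 3 reads 2.8 N at 5.9 mm, against 4.8 N at 4.4 and 5.7 mm for the others, so it is the worn one. On to tag 3.

Emit:
arm_command --rows '[[[0, 0, -0.01], [0, 0, 0]], [[0, 0, -0.01], [0, 0, 0]], [[0, 0, -0.01], [0, 0, 0]], [[-0.015, 0.002, 0], [0, 0, 0]], [[-0.015, 0.002, 0], [0, 0, 0]]]'

```text
time: 9.35
ee_pos: [0.5243, 0.1063, 0.1487]
tcp_rot: [-3.133, -0.006, -0.151]
force: [-0.6, 0.1, -0.7]
grip_width: 0.002
```

Emit:
arm_command --rows '[[[-0.015, 0.002, 0], [0, 0, 0]], [[-0.015, 0.002, 0], [0, 0, 0]], [[-0.015, 0, 0], [0, 0, 0]], [[-0.006, 0, 0], [0, 0, 0]], [[0, 0, 0], [0, 0, 0]]]'

```text
time: 9.77
ee_pos: [0.4845, 0.1096, 0.1524]
tcp_rot: [-3.132, -0.011, -0.151]
force: [0.3, 0.2, -0.4]
grip_width: -0.002
```

Now lower to about 10 mm above the tag, then check.

Emit:
arm_command --rows '[[[0, 0, 0.008], [-0.004, -0.005, 0]], [[0, 0, 0.008], [0, 0, 0]], [[0, 0, 0.008], [0, 0, 0]], [[0, 0, 0.006], [0, 0, 0]], [[0, 0, 0], [0, 0, 0]]]'

```text
time: 10.18
ee_pos: [0.487, 0.1095, 0.1288]
tcp_rot: [-3.14, -0.003, -0.151]
force: [-0.2, 0.6, 0.7]
grip_width: 0.001
```

```bash
python3 - <<'E'
from h import *
import cv2
s=get_state(); print(s["ee_pos"].round(4),s["tcp_rot"].round(3))
o=[]
for n in("scene","side"):
    c=capture(n); P=proj(c,[[*s["ee_pos"][:2],s["ee_pos"][2]-.0726],[*s["ee_pos"][:2],.045]]); print(n,P.round(1).tolist())
    x,y=P[1].astype(int); im=c["frame"][y-35:y+35,x-35:x+35,::-1]
    o.append(cv2.resize(im,(400,400),interpolation=cv2.INTER_CUBIC)); print(x-35,y-35)
cv2.imwrite("pics/t1.png",np.hstack(o))
E
```

```text
[0.487  0.1095 0.1288] [-3.14e+00 -3.00e-03 -1.51e-01]
scene [[356.4, 212.9], [356.1, 217.4]]
321 182
side [[292.6, 202.7], [292.9, 207.6]]
257 172
```

View pics/t1.png

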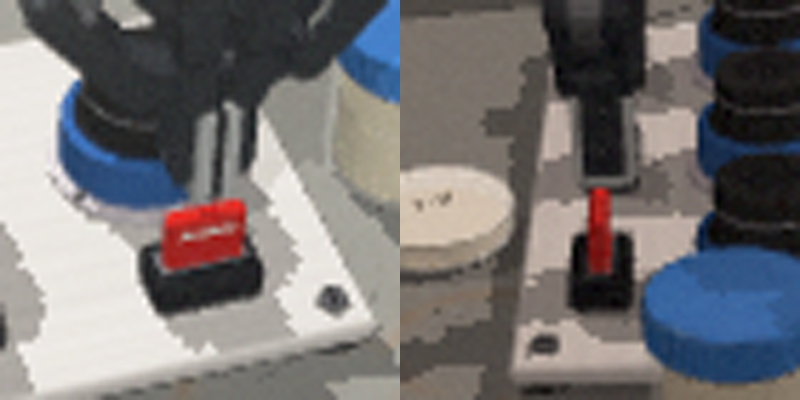

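The tips sit just above tag 3, about 2 mm off in x and y (left crop: tips (213,200) against tag (204,208); right crop: 606 against 600). I'll correct that and push down.

Emit:
arm_command --rows '[[[-0.0015, -0.0018, 0.005], [0, 0, 0]], [[-0.0015, -0.0018, 0.0045], [0, 0, 0]], [[0, 0, 0.004], [0, 0, 0]], [[0, 0, 0.004], [0, 0, 0]], [[0, 0, 0], [0, 0, 0]]]'

```text
time: 10.7
ee_pos: [0.4863, 0.1127, 0.116]
tcp_rot: [-3.14, -0.006, -0.151]
force: [-0.2, -0.2, 0.0]
grip_width: 0.0
```

Emit:
arm_command --rows '[[[0, 0, 0.004], [0, 0, 0]], [[0, 0, 0.004], [0, 0, 0]], [[0, 0, 0.003], [0, 0, 0]], [[0, 0, 0], [0, 0, 0]], [[0, 0, 0], [0, 0, 0]]]'

```text
time: 11.12
ee_pos: [0.4866, 0.1127, 0.1075]
tcp_rot: [-3.14, -0.006, -0.151]
force: [-1.3, -0.3, 3.5]
grip_width: -0.002
```

Emit:
arm_command --rows '[[[0, 0, 0.002], [0, 0, 0]], [[0, 0, 0.002], [0, 0, 0]], [[0, 0, 0.002], [0, 0, 0]], [[0, 0, 0], [0, 0, 0]], [[0, 0, 0], [0, 0, 0]]]'

```text
time: 11.53
ee_pos: [0.4867, 0.1128, 0.1036]
tcp_rot: [-3.14, -0.005, -0.151]
force: [-0.9, 0.4, 2.2]
grip_width: 0.005
```

Emit:
arm_command --rows '[[[0, 0, 0.002], [0, 0, 0]], [[0, 0, 0.001], [0, 0, 0]], [[0, 0, 0], [0, 0, 0]], [[0, 0, 0], [0, 0, 0]], [[0, 0, 0], [0, 0, 0]]]'

```text
time: 11.95
ee_pos: [0.4871, 0.1128, 0.1036]
tcp_rot: [-3.141, -0.004, -0.15]
force: [-2.6, -0.2, 3.4]
grip_width: -0.001
```

Emit:
arm_command --rows '[[[0, 0, 0.003], [0, 0, 0]], [[0, 0, 0.003], [0, 0, 0]], [[0, 0, 0.003], [0, 0, 0]], [[0, 0, 0.003], [0, 0, 0]], [[0, 0, 0.003], [0, 0, 0]]]'

```text
time: 12.37
ee_pos: [0.4879, 0.113, 0.1029]
tcp_rot: [3.14, 0.004, -0.148]
force: [-11.4, -0.7, 26.0]
grip_width: -0.0
```

The force rose to 26 N with no further travel, so the tag is at its stop. Retreat straight up.

Emit:
arm_command --rows '[[[0, 0, -0.01], [0, 0, 0]], [[0, 0, -0.015], [0, 0, 0]], [[0, 0, -0.03], [0, 0, 0]], [[0, 0, -0.04], [0, 0, 0]], [[0, 0, -0.04], [0, 0, 0]]]'

```text
time: 12.78
ee_pos: [0.484, 0.1131, 0.2016]
tcp_rot: [3.138, 0.018, -0.148]
force: [-0.1, -0.6, 0.3]
grip_width: 0.004
```

Emit:
arm_command --rows '[[[-0.03, 0.02, -0.02], [0, 0, 0]], [[-0.03, 0.02, -0.02], [0, 0, 0]], [[-0.03, 0.02, 0], [0, 0, 0]], [[0, 0, 0], [0, 0, 0]], [[0, 0, 0], [0, 0, 0]]]'

```text
time: 13.2
ee_pos: [0.4125, 0.0774, 0.2424]
tcp_rot: [3.14, -0.001, -0.147]
force: [0.4, 0.1, -0.4]
grip_width: -0.001
```

```bash
python3 - <<'E'
from h import *
import cv2
s=get_state(); print(s["time"],s["ee_pos"].round(4),s["force"].round(1))
a=capture("scene")["frame"][165:295,215:425,::-1]; b=capture("side")["frame"][140:270,240:380,::-1]
a=cv2.resize(a,(485,300),interpolation=2); b=cv2.resize(b,(315,300),interpolation=2)
cv2.imwrite("pics/end.png",np.hstack([a,b]))
E
```

```text
13.2 [0.4125 0.0774 0.2424] [ 0.4  0.1 -0.4]
```

View pics/end.png

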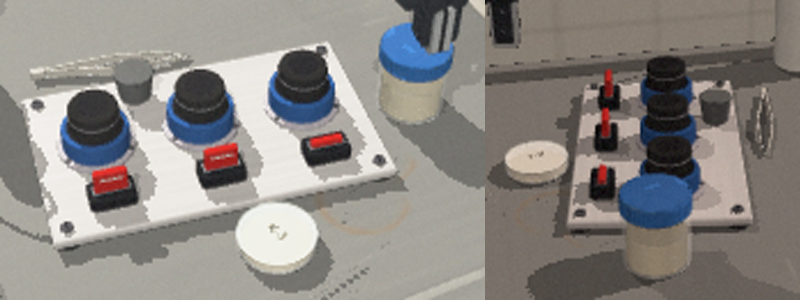

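The right tag, at (325,142), is down with a small strip showing. Tags 1 (110,178) and 2 (221,157) are still up, and the loose things have not moved. I'm handing in.

```bash
python3 -c "
from bench import *
print(sign_off())"
```

```text
the job is handed in; nothing more can be done
None
```

I pressed the three pads in order, left to right, with the shut fingertips. The right pad (pad 3) is the worn one, and its tag is pushed fully down.

| Pad | Sink (mm) | Push (N) |
|---|---|---|
| Left | 4.4 | 4.8 |
| Middle | 5.7 | 4.8 |
| Right | 5.9 | 2.8 |

- **Springs:** the right pad matches the worn spring (about 2.8 N expected at that depth). The middle pad works out at about 0.68 N/mm, slightly under the stated 0.75 to 0.9. That fits a small error in tip height and is still far from the worn 0.3.
- **Tag:** I pushed the right tag until the tips stopped at about 30–31 mm above the worktop, where a fully down tag should sit. To be sure it was at the stop I pushed on briefly to 26 N, which is firmer than "gently" but below the 40 N limit.
- **Final check:** the last pictures show only the right tag down and the left and middle tags up. The stopper, jar, tweezers and petri dish look unmoved, and the arm is clear of everything. I handed in at about 13 s.

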